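Gauge the depth of a blind bore and mark it with the stop collar

TASK

Lift the depth gauge out of its wooden stand and lower it, foot first, into the narrow bore of the tall square steel die until it bottoms out, then press it down on the hidden bottom with about 12 N for half a second. Let go of it, push the copper stop collar down its shaft until it lies flat on the die's top, press it down there too with about 12 N for half a second, and leave the gauge standing in the bore with the depth so marked. Never bang or force the gauge, and leave the other things on the table where they are.

Things in the scene. Friction and masses are not known exactly. Their poses are not given: they have to be found in the camera images.
- gauge: Depth gauge: a straight steel rod, 135 mm long, about 160 g with its collar. Shaft 10 mm in diameter, the foot bevelled over the last 2 mm; the top 31 mm (104 to 135 mm from the foot) is a ribbed grip 14 mm in diameter. Origin: centre of the foot's end; z runs up to the grip. It starts upright in the stand, foot 10 mm above the table.
- stand: The gauge's stand: a wooden block 70 x 70 x 40 mm fixed to the table. Origin: centre of its underside. The gauge stands loose in a hole in its middle, 30 mm deep and 13 mm wide.
- gauge_top (a point): Centre of the top end of the gauge's grip, 135 mm above its foot.
- collar: Stop collar on the gauge's shaft: a copper disc 36 mm in diameter, 10 mm thick. Origin: centre of its underside; z along the rod. It starts 80 to 88 mm above the foot, slides on the shaft against a friction of about 4 N and stays where left. Two fingers astride the 14 mm grip (about 22 mm apart) can push it down by its top face.
- die: The tall die: a steel block 44 x 44 mm, top 90 mm above the table, on a round foot 72 mm across, fixed. Origin: centre of its underside; z up. Its bore, 12 mm wide with a 3 mm bevel at the mouth, runs down from the middle of its top. Two other dies stand about, in any order: a low square one, 42 mm high, with a wide bore, and a round-topped stake with none.
- bore (a point): Centre of the bore's mouth, level with the die's top face (90 mm above the table). z up.
- stop: The rigid steel stop screw inside the die, whose hidden flat top is the bottom of the bore. Origin: centre of the screw's lower end, 1 mm above the table, always in the same place in the die, so its pose does not tell how high its top is set: the bore can be anywhere from 60 to 72 mm deep, and this must be felt.
- ring_a: A copper ring lying on the table, 24 mm across, 9 mm high (bystander).
- ring_b: A copper ring like ring_a (bystander).
- ring_c: A copper ring like ring_a (bystander).
- ring_d: A copper ring like ring_a (bystander).
- oil_bottle: A green glass bottle, 56 mm across, 120 mm high, standing (bystander). Origin: centre of its underside.
- weight: A dark iron cone-shaped weight, 76 mm across, 44 mm high (bystander). Origin: centre of its underside.
- punch: A small hand tool with a red handle, lying on the table (bystander).
- hammer: A hammer with a wooden handle, lying on the table (bystander).
Mind the look-alikes: they are no part of the job. What is shaped like the gauge but turquoise is not meant. Leave any turquoise look-alike of the die alone.

How it is judged:
By the outcome, as a careful person would: the job done as asked, in the order asked, and still so for the second after the job is handed in, with the robot touching nothing.
It also fails if it takes over 58 s, if anything falls off the work surface, if the arm or the gripper's body presses on something with over 40 N, if the wrist force passes 120 N, or if a joint passes its speed limit or range.

ROBOT

A 6-joint arm with a two-finger parallel gripper is mounted at the origin on the work surface. World frame = base frame: x ahead of the robot, y to its left, z up, the work surface at z = 0. Lengths are in m, angles in rad, forces in N, time in s.
With the tool pointing down it reaches from about 0.375 to 0.925 m from the base axis. Payload 5.7 kg.
Tool frame: the origin (TCP) lies midway between the tips of the shut fingers; the grasp point (between the pads) lies 19 mm behind it; z points along the fingers, y is the line along which they close (so a half turn about z gives the same grasp; the last joint's range is limited). The gripper opens to 88 mm and grips with 3 to 60 N. Pads are 20 mm wide; open, the fingers measure 115 mm over their backs; the gripper's body (75 mm by 178 mm) begins 61 mm behind the grasp point.
Start: joints at [-1.217, 0.359, 1.51, -0, 1.272, -0.115], TCP at [0.271, -0.535, 0.223] pointing down, gripper open.
Joint ranges: [-2.97, 2.97], [-1.01, 2.36], [0.21, 2.38], [-0.96, 4.11], [0.2, 2.71], [-2.98, 2.98]. Speed limits (rad/s): [2.39, 2.39, 3.14, 3.14, 3.14, 3.14].

INTERFACE

Orientations are given as a unit quaternion [x, y, z, w].
In Python, from bench import move_ptp, servo_line, goto_joints, move_gripper, sleep, inverse_kinematics, capture, PlanningError, close_job, spot_in, silhouettes, current_clock, current_joint_pos, current_qvel, current_joint_torque, current_position, current_orientation, current_force, current_torque, current_finger_gap, current_grip_force gives the robot as it stands. Calls block until the motion is done:
- move_ptp(position, orientation): joint-space move of the TCP to a pose.
- servo_line(position, orientation=None, rate=0.15, contact_N=None): straight line of the TCP; orientation=None keeps the orientation; rate is the mean speed in m/s. With contact_N (N) it stops when the force on the tool has changed by that much, and returns True; else False.
- goto_joints(angles): joint-space move.
- move_gripper(opening): finger opening in m; the grip force is fixed at half the most; returns when the fingers have stopped.
- sleep(seconds).
- inverse_kinematics(position, orientation): joint angles nearest the present ones, or None.
- capture(name): name is "scene" or "top" or "wrist"; returns a dict with "image" (384x512x3 uint8, blue, green, red), "range_z" (384x512 float32, m along the optical axis (not along the pixel's ray), 0 where there is no reading), "intrinsics" (3x3 intrinsics, pixels), "R" (3x3) and "t" (3): a world point X has camera coordinates R X + t. Camera axes: x right, y down, z forward; pixel columns grow to the right and rows downward; lengths in m; the calibration is good to about 2 mm. The wrist camera is an equidistant fisheye: a pixel r from the principal point sees the ray r / f radians off the axis. A picture is of the moment at which its call begins.
A pose or a line that the arm cannot do raises PlanningError and nothing moves.
- close_job(): hands the job in; it is judged then, once.
Trained networks look in the newest picture that a camera, given by its name, has taken for a name from the list of things; names that differ only in an ending like _2 or _b are one class to them, and where a whole thing is asked for, a point or a joint stands for the part that bears it (a point fixed in the world has none). Each returns a list of dicts, best first, with "conf" (0 to 1); they miss things now and then, are a little off and sometimes report something else, mostly with a low value. They report only what shows in the picture. A call takes as long as a camera call. They do not tell look-alikes from the thing itself.
- spot_in(camera, query): "xy" ([column, row] in pixels, amid what is visible of it).
- silhouettes(camera, query): "region" (384x512 bool, what is visible of it) and "xy" ([column, row] in pixels, amid what is visible of it).
Readings, each from a call of its own:
- current_clock(): time.
- current_joint_pos(): joint angles.
- current_qvel(): joint speeds.
- current_joint_torque(): joint torques, N m.
- current_position(): TCP position.
- current_orientation(): TCP orientation.
- current_force(): force on the tool from outside, world axes, zero at the start.
- current_torque(): the same for the moment, N m.
- current_finger_gap(): finger opening in m.
- current_grip_force(): force on a finger pad.
Only numpy, scipy, OpenCV 4.12 (cv2) and the standard library are available. Lean on these libraries where they do the work, as an engineer would, in place of code of your own. Each camera call takes 0.05 s, during which the arm holds its last target. There are 200 camera calls.

## Working session

There is one attempt and no reset: what is moved stays moved. The work goes in short steps, each a Python script; the robot and the scene stay as the last script left them, time stands still between calls to the robot, and variables do not carry over. Pictures are saved under pics/ and viewed, at most 10 in all, crops included, and the job is handed in when it is done.

```bash
ls; mkdir -p pics; cat > h.py <<'E'
from bench import *
import numpy as np, cv2
def world(c,uv,z=None):
    """pixel -> world, using range (z None) or at world height z"""
    K,R,t=c["intrinsics"],c["R"],c["t"]
    r=np.array([(uv[0]-K[0,2])/K[0,0],(uv[1]-K[1,2])/K[1,1],1.])
    d=R.T@r; o=-R.T@t
    if z is None: s=float(c["range_z"][int(round(uv[1])),int(round(uv[0]))])
    else: s=(z-o[2])/d[2]
    return o+s*d
def cloud(c):
    K,R,t=c["intrinsics"],c["R"],c["t"]
    v,u=np.mgrid[0:384,0:512]; d=c["range_z"]
    P=np.stack([(u-K[0,2])/K[0,0]*d,(v-K[1,2])/K[1,1]*d,d],-1)
    return (P-t)@R
E
python3 - <<'E'
from h import *
for n in ("scene","top"):
    c=capture(n); cv2.imwrite(f"pics/{n}0.png",c["image"]); np.savez(f"{n}0.npz",**c)
    for q in ("gauge","die","collar","stand"):
        for s in spot_in(n,q)[:4]:
            print(n,q,round(s["conf"],2),np.round(s["xy"]),np.round(world(c,s["xy"]),3))
E
```

```text
pics
scene gauge 0.69 [196. 165.] [ 0.488 -0.227  0.096]
scene gauge 0.57 [187. 192.] [ 0.615 -0.144  0.099]
scene gauge 0.56 [170. 174.] [ 0.58  -0.236  0.105]
scene die 0.85 [244. 250.] [0.667 0.069 0.048]
scene die 0.59 [274. 222.] [0.523 0.06  0.039]
scene collar 0.6 [194. 165.] [ 0.495 -0.228  0.096]
scene collar 0.48 [169. 176.] [ 0.588 -0.234  0.102]
scene stand 0.68 [166. 202.] [ 0.611 -0.232  0.032]
top gauge 0.73 [354. 209.] [ 0.486 -0.229  0.138]
top gauge 0.65 [356. 175.] [ 0.571 -0.237  0.134]
top gauge 0.58 [319. 160.] [ 0.61  -0.144  0.127]
top die 0.72 [242. 154.] [0.631 0.055 0.088]
top die 0.63 [243. 203.] [0.501 0.05  0.088]
top collar 0.65 [321. 164.] [ 0.604 -0.154  0.099]
top collar 0.45 [352. 178.] [ 0.567 -0.232  0.104]
top collar 0.35 [386. 131.] [ 0.708 -0.344  0.034]
top stand 0.76 [345. 183.] [ 0.559 -0.226  0.043]
```

View pics/scene0.png

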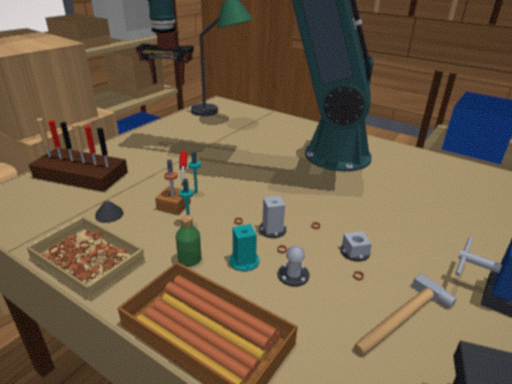

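View pics/top0.png

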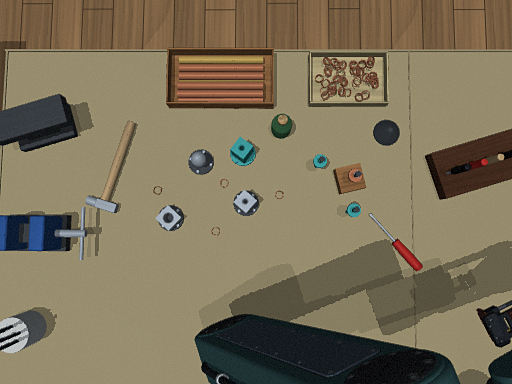

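Top view: the real gauge (copper collar, in the wooden stand) is at (356,175). Look-alikes are turquoise gauges at (354,209) and (320,160). The tall grey die is at (245,202); it could be confused with the turquoise die (243,151), the low die (170,217) and the stake (201,160). I choose (356,175) and (245,202), and check both in a crop.

```bash
python3 - <<'E'
from h import *
T=dict(np.load("top0.npz")); S=dict(np.load("scene0.npz"))
a=cv2.resize(S["image"][140:270,150:290],None,fx=3,fy=3,interpolation=2); b=cv2.resize(T["image"][130:230,220:380],None,fx=2.4,fy=2.4,interpolation=2)
b=cv2.copyMakeBorder(b,0,a.shape[0]-b.shape[0],0,0,0); im=np.hstack([a[:, :410],b]); cv2.imwrite("pics/crop.png",im); print(im.shape)
for n,c in (("T",T),("S",S)):
    P=cloud(c); hsv=cv2.cvtColor(c["image"],cv2.COLOR_BGR2HSV)
    for nm,(x,y),r,lo,hi in (("grip",(.571,-.235),.035,.115,.16),("collar",(.571,-.235),.04,.085,.112),("stand",(.571,-.235),.07,.036,.044),("dietop",(.51,.05),.05,.085,.095)):
        m=(np.hypot(P[...,0]-x,P[...,1]-y)<r)&(P[...,2]>lo)&(P[...,2]<hi)
        Q=P[m]
        if len(Q): 
            mm=m.astype(np.uint8); rr=cv2.minAreaRect(Q[:,:2].astype(np.float32)*1000)
            print(n,nm,len(Q),np.round(Q.mean(0),4),np.round(Q.max(0),4),np.round(Q.min(0),4),np.round(rr[0]),np.round(rr[1]),round(rr[2]))
E
```

```text
(390, 794, 3)
T grip 40 [ 0.5749 -0.2394  0.1398] [ 0.583  -0.2337  0.1517] [ 0.569  -0.2475  0.1212] [ 575. -241.] [14. 13.] 55
T collar 110 [ 0.574  -0.2378  0.1036] [ 0.5934 -0.2231  0.1097] [ 0.5593 -0.2595  0.0923] [ 575. -240.] [34. 33.] 28
T stand 446 [ 0.5737 -0.2371  0.0401] [ 0.6159 -0.1991  0.044 ] [ 0.5357 -0.2815  0.036 ] [ 576. -241.] [70. 71.] 13
T dietop 258 [0.5071 0.0454 0.09  ] [0.5385 0.0738 0.0948] [0.4778 0.016  0.0851] [507.  45.] [44. 44.] 49
S grip 61 [ 0.579  -0.2372  0.131 ] [ 0.5852 -0.2316  0.1452] [ 0.5711 -0.2464  0.1157] [ 578. -238.] [14. 14.] 15
S collar 102 [ 0.5805 -0.236   0.1005] [ 0.5949 -0.2222  0.1086] [ 0.5588 -0.2576  0.0924] [ 577. -240.] [36. 34.] 37
S stand 264 [ 0.5855 -0.2419  0.0383] [ 0.6185 -0.1989  0.0428] [ 0.5415 -0.282   0.036 ] [ 577. -241.] [73. 71.] 17
S dietop 186 [0.5095 0.0477 0.0882] [0.5391 0.0761 0.0907] [0.4789 0.0167 0.0851] [507.  46.] [50. 45.] 49
```

View pics/crop.png

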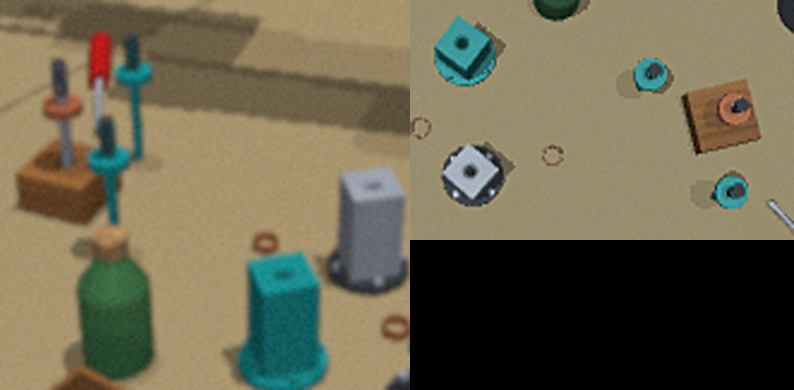

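The crop confirms it: the gauge with the copper collar is in the stand at about (0.576,-0.240), and the tall grey die is at about (0.507,0.046). The lookalikes are turquoise. Next I go above both for a wrist view.

```bash
cat >> h.py <<'E'
from scipy.spatial.transform import Rotation as Ro
def down(yaw): return (Ro.from_euler("z",yaw)*Ro.from_euler("x",np.pi)).as_quat()
def wcloud(c):
    K,R,t=c["intrinsics"],c["R"],c["t"]
    v,u=np.mgrid[0:384,0:512]; a=(u-K[0,2])/K[0,0]; b=(v-K[1,2])/K[1,1]
    th=np.hypot(a,b)+1e-9; d=c["range_z"]; k=np.where(th<1.45,np.tan(np.minimum(th,1.45))/th,0)
    P=np.stack([a*k*d,b*k*d,d],-1); P[d<=0]=np.nan
    return (P-t)@R
def rep(P,items):
    for nm,(x,y),r,lo,hi in items:
        m=(np.hypot(P[...,0]-x,P[...,1]-y)<r)&(P[...,2]>lo)&(P[...,2]<hi); Q=P[m]
        if len(Q)>3:
            rr=cv2.minAreaRect(Q[:,:2].astype(np.float32)*1000)
            (cx,cy),rad=cv2.minEnclosingCircle(Q[:,:2].astype(np.float32)*1000)
            print(nm,len(Q),"z",np.round(np.percentile(Q[:,2],[2,50,98]),4),"rect",np.round(rr[0],1),np.round(rr[1],1),round(rr[2]),"circ",round(cx,1),round(cy,1),round(rad,1))
E
python3 - <<'E'
from h import *
print(Ro.from_quat(current_orientation()).as_matrix().round(2).tolist(), np.round(current_force(),2))
for y in np.arange(-2.4,3.2,.4):
    print(round(y,1),[None if (j:=inverse_kinematics(p,down(y))) is None else np.round(j,2).tolist() for p in ([.576,-.24,.113],[.507,.045,.2],[.576,-.24,.26])])
E
```

```text
[[0.89, 0.45, -0.0], [0.45, -0.89, 0.0], [0.0, -0.0, -1.0]] [-0.69  0.63  0.15]
-2.4 [[-0.51, 0.5, 1.57, 0.0, 1.07, -2.82], [-0.05, 0.25, 1.73, 0.0, 1.16, -2.36], [-0.51, 0.36, 1.41, 0.0, 1.37, -2.82]]
-2.0 [None, [-0.05, 0.25, 1.73, 0.0, 1.16, -2.76], None]
-1.6 [[-0.51, 0.5, 1.57, -0.0, 1.07, 2.67], None, [-0.51, 0.36, 1.41, -0.0, 1.37, 2.67]]
-1.2 [[-0.51, 0.5, 1.57, -0.0, 1.07, 2.27], [-0.05, 0.25, 1.73, -0.0, 1.16, 2.72], [-0.51, 0.36, 1.41, -0.0, 1.37, 2.27]]
-0.8 [[-0.51, 0.5, 1.57, -0.0, 1.07, 1.87], [-0.05, 0.25, 1.73, -0.0, 1.16, 2.32], [-0.51, 0.36, 1.41, -0.0, 1.37, 1.87]]
-0.4 [[-0.51, 0.5, 1.57, -0.0, 1.07, 1.47], [-0.05, 0.25, 1.73, -0.0, 1.16, 1.92], [-0.51, 0.36, 1.41, -0.0, 1.37, 1.47]]
-0.0 [[-0.51, 0.5, 1.57, -0.0, 1.07, 1.07], [-0.05, 0.25, 1.73, -0.0, 1.16, 1.52], [-0.51, 0.36, 1.41, -0.0, 1.37, 1.07]]
0.4 [[-0.51, 0.5, 1.57, -0.0, 1.07, 0.67], [-0.05, 0.25, 1.73, -0.0, 1.16, 1.12], [-0.51, 0.36, 1.41, -0.0, 1.37, 0.67]]
0.8 [[-0.51, 0.5, 1.57, -0.0, 1.07, 0.27], [-0.05, 0.25, 1.73, -0.0, 1.16, 0.72], [-0.51, 0.36, 1.41, -0.0, 1.37, 0.27]]
1.2 [[-0.51, 0.5, 1.57, -0.0, 1.07, -0.13], [-0.05, 0.25, 1.73, -0.0, 1.16, 0.32], [-0.51, 0.36, 1.41, 0.0, 1.37, -0.13]]
1.6 [[-0.51, 0.5, 1.57, 0.0, 1.07, -0.53], [-0.05, 0.25, 1.73, -0.0, 1.16, -0.08], [-0.51, 0.36, 1.41, 0.0, 1.37, -0.53]]
2.0 [[-0.51, 0.5, 1.57, 0.0, 1.07, -0.93], [-0.05, 0.25, 1.73, 0.0, 1.16, -0.48], [-0.51, 0.36, 1.41, 0.0, 1.37, -0.93]]
2.4 [[-0.51, 0.5, 1.57, 0.0, 1.07, -1.33], [-0.05, 0.25, 1.73, 0.0, 1.16, -0.88], [-0.51, 0.36, 1.41, 0.0, 1.37, -1.33]]
2.8 [[-0.51, 0.5, 1.57, 0.0, 1.07, -1.73], [-0.05, 0.25, 1.73, 0.0, 1.16, -1.28], [-0.51, 0.36, 1.41, 0.0, 1.37, -1.73]]
```

```bash
python3 - <<'E'
from h import *
q=down(.8)
move_gripper(.04)
ims=[]
for p,n in (([.507,.0455,.25],"die"),([.576,-.24,.26],"gauge")):
    move_ptp(p,q); sleep(.2)
    print(n,current_position().round(4) if hasattr(current_position(),'round') else current_position(), round(current_clock(),2), np.round(current_force(),2))
    c=capture("wrist"); np.savez("w_"+n+".npz",**c); ims.append(c["image"]); print("cam",np.round(-c["R"].T@c["t"],3))
    rep(wcloud(c),[("dietop",(.507,.0455),.04,.085,.095)] if n=="die" else [("grip",(.576,-.24),.02,.125,.16),("gtop",(.576,-.24),.02,.142,.149),("collar",(.576,-.24),.035,.09,.112),("stand",(.576,-.24),.07,.036,.044)])
cv2.imwrite("pics/w1.png",cv2.resize(np.hstack(ims),(800,300)))
E
```

```text
die [0.5071 0.0449 0.2499] 3.82 [-0.03 -0.43  0.94]
cam [0.556 0.095 0.412]
dietop 1482 z [0.0875 0.09   0.0916] rect [506.9  45.7] [44.5 44.2] 49 circ 506.9 45.9 30.7
gauge [ 0.5761 -0.2384  0.2602] 5.2 [-0.14  0.33  0.39]
cam [ 0.625 -0.188  0.422]
grip 221 z [0.1278 0.1447 0.1462] rect [ 575.9 -240.7] [13.8 13.8] 86 circ 575.8 -241.0 7.3
gtop 169 z [0.1422 0.145  0.1463] rect [ 575.6 -240.9] [13.3 13.6] 45 circ 575.7 -240.8 7.1
collar 585 z [0.0983 0.104  0.1054] rect [ 576.2 -240.5] [34.5 35.3] 45 circ 575.8 -240.9 17.8
stand 1952 z [0.0386 0.0402 0.0418] rect [ 575.2 -241.3] [69.9 70.9] 13 circ 575.5 -241.2 48.4
```

View pics/w1.png

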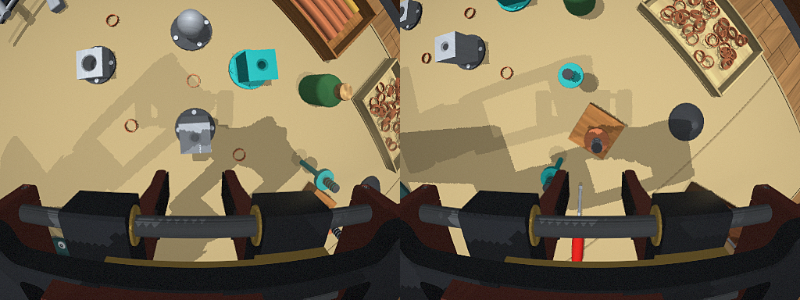

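The wrist view shows the die (left, ~(195,140)) and the gauge in its stand (right, ~(597,145)). Both measurements agree with the top camera to 1 mm. Now grasp and lift.

```bash
python3 - <<'E'
from h import *
q=down(.8); g=[.5757,-.2409]
servo_line(g+[.15],q,rate=.12)
print(servo_line(g+[.112],q,rate=.06,contact_N=6), np.round(current_position(),4))
move_gripper(0.0); print("gap",current_finger_gap(),"grip",current_grip_force(),np.round(current_position(),4),np.round(current_force(),2))
servo_line(g+[.165],rate=.06); servo_line(g+[.26],rate=.15)
print("gap",current_finger_gap(),np.round(current_force(),2))
servo_line([.5069,.0458,.26],q,rate=.2); sleep(.4)
print(round(current_clock(),2),np.round(current_position(),4),np.round(current_force(),2),np.round(current_torque(),3))
for n in ("top","scene","wrist"):
    c=capture(n); np.savez("l_"+n+".npz",**c); P=wcloud(c) if n=="wrist" else cloud(c)
    print(n); rep(P,[("shaft",(.507,.046),.011,.155,.225),("shaftlo",(.507,.046),.011,.155,.19),("shafthi",(.507,.046),.011,.19,.225),("collar",(.507,.046),.03,.233,.25)])
    cv2.imwrite("pics/l_"+n+".png",c["image"])
E
```

```text
False [ 0.5759 -0.241   0.112 ]
gap 0.013343951345548026 grip 30.00023514032364 [ 0.5759 -0.241   0.1123] [-0.04 -0.68  1.33]
gap 0.013125906010899755 [ 0.7  -0.19 -1.84]
11.47 [0.507  0.0456 0.26  ] [-0.04 -0.53 -2.45] [-0.055 -0.082  0.003]
top
scene
shaft 103 z [0.1597 0.1935 0.2242] rect [510.5  47.6] [9.2 9.7] 27 circ 509.6 46.9 5.8
shaftlo 47 z [0.1593 0.1747 0.1882] rect [509.4  48.2] [7.1 8.2] 62 circ 510.2 48.4 4.7
shafthi 56 z [0.1915 0.2071 0.2243] rect [510.   47.3] [8.2 9.7] 27 circ 509.0 46.6 5.4
collar 76 z [0.2368 0.2466 0.2499] rect [511.4  47.8] [29.6 33.3] 41 circ 508.6 46.3 18.3
wrist
shaft 131 z [0.1619 0.1799 0.1977] rect [508.5  47.2] [ 5.3 10. ] 43 circ 506.8 45.6 5.0
shaftlo 101 z [0.1618 0.1764 0.1891] rect [508.5  47.2] [ 5.3 10. ] 43 circ 506.8 45.6 5.0
shafthi 30 z [0.1901 0.1933 0.1985] rect [509.   47.9] [3.2 8.9] 46 circ 507.9 46.8 4.5
collar 162 z [0.2428 0.2464 0.2498] rect [515.2  53.9] [12.3 33.9] 45 circ 510.8 49.6 16.9
```

```bash
python3 - <<'E'
from h import *
b=[.5069,.0458]
servo_line(b+[.199],rate=.1); sleep(.2); print(np.round(current_force(),2),np.round(current_torque(),3))
hit=servo_line(b+[.136],rate=.02,contact_N=5); print(hit,np.round(current_position(),4),np.round(current_force(),2),np.round(current_torque(),3))
if not hit:
    hit=servo_line(b+[.112],rate=.01,contact_N=4); sleep(.1); print(hit,np.round(current_position(),4),np.round(current_force(),2),np.round(current_torque(),3))
print(round(current_clock(),2),current_finger_gap())
E
```

```text
[-0.59  0.13 -1.8 ] [ 0.014 -0.008 -0.006]
False [0.507  0.0458 0.136 ] [-0.1  -0.88 -1.16] [ 0.005 -0.003 -0.014]
True [0.507  0.0458 0.1218] [-0.12 -0.51  6.03] [-0.058  0.017 -0.002]
17.4 0.013481583013079734
```

Contact at TCP z 0.1218 puts the foot at about 0.020, so the depth is about 70 mm, within 60–72. Press to ~12 N there, hold, and release.

```bash
cat >> h.py <<'E'
def fz(n=6):
    v=[]
    for _ in range(n): sleep(.015); v.append(current_force()[2])
    return float(np.mean(v))
def press(xy,z,base,target=12,hold=.8):
    """step the commanded height until fz-base ~ target, then hold"""
    f=fz()-base; log=[]
    for _ in range(40):
        log.append((round(z,5),round(f,1)))
        if f>target-.7: break
        z-=2e-4 if target-f>4 else 1e-4
        servo_line([*xy,z],rate=.005); f=fz()-base
    t=current_clock(); h=[]
    while current_clock()-t<hold:
        f=fz(); h.append(round(f-base,1))
        if f-base>target+1.2: z+=5e-5; servo_line([*xy,z],rate=.005)
        elif f-base<target-1.2: z-=5e-5; servo_line([*xy,z],rate=.005)
    print("press",log[:3],log[-3:],"hold",h); return z
E
python3 - <<'E'
from h import *
b=[.5069,.0458]
z=press(b,current_position()[2],-1.8)
print(round(current_clock(),2),np.round(current_position(),4),np.round(current_force(),2),current_finger_gap())
E
```

```text
press [(np.float64(0.12183), 7.4), (np.float64(0.12163), 6.6), (np.float64(0.12143), 8.3)] [(np.float64(0.12123), 9.5), (np.float64(0.12113), 10.8), (np.float64(0.12103), 11.4)] hold [11.4, 11.5, 11.3, 11.6, 11.4, 11.5, 11.3, 11.4]
20.52 [0.5075 0.0458 0.1218] [-1.51 -0.59 10.16] 0.013437986966493258
```

```bash
python3 - <<'E'
from h import *
b=[.5069,.0458]
servo_line(b+[.1216],rate=.005)
move_gripper(.022); sleep(.2); base=fz(10); print("gap",current_finger_gap(),"base",round(base,2),np.round(current_position(),4))
h=servo_line(b+[.105],rate=.02,contact_N=12); print(h,np.round(current_position(),4),round(fz()-base,2))
if not h:
    h=servo_line(b+[.097],rate=.008,contact_N=8); print(h,np.round(current_position(),4),round(fz()-base,2),np.round(current_torque(),3))
print(round(current_clock(),2),current_finger_gap())
c=capture("scene"); np.savez("p_scene.npz",**c); im=c["image"][150:250,220:340]; cv2.imwrite("pics/p.png",cv2.resize(im,None,fx=5,fy=5,interpolation=2))
E
```

```text
gap 0.022188736334417536 base -0.12 [0.5069 0.0458 0.1216]
False [0.5068 0.0458 0.1049] 1.14
True [0.507  0.0458 0.1004] 5.22 [-0.032  0.084 -0.012]
23.38 0.021707957979875382
```

View pics/p.png

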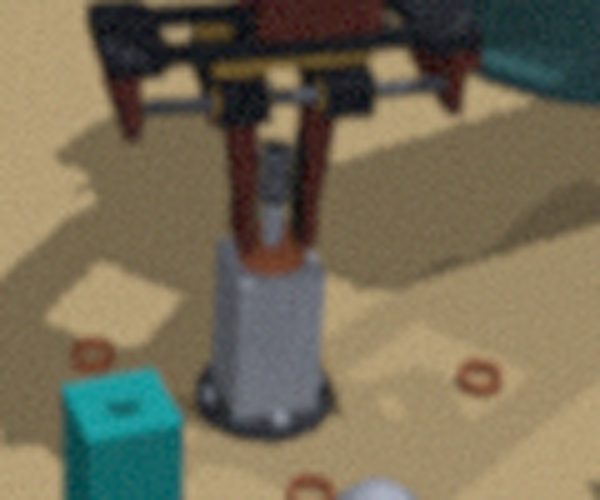

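The picture shows the collar at (270,258) just on the die's top with the fingers astride the grip, matching the measured height of 0.1004. Press it with ~12 N.

```bash
python3 - <<'E'
from h import *
b=[.5069,.0458]
z=press(b,current_position()[2],-.12,target=12.3)
print(np.round(current_position(),4),current_finger_gap())
p=current_position(); 
servo_line(b+[.108],rate=.02); move_gripper(.04); servo_line(b+[.26],rate=.12); 
print(np.round(current_force(),2),round(current_clock(),2))
c=capture("wrist"); P=wcloud(c)
rep(P,[("collartop",(.507,.046),.03,.096,.106),("gtop",(.507,.046),.02,.15,.162),("dietop",(.507,.046),.04,.085,.094)])
s=capture("scene"); cv2.imwrite("pics/e.png",np.hstack([cv2.resize(s["image"][140:260,215:315],(400,480)),cv2.resize(c["image"][60:240,150:300],(400,480))]))
E
```

```text
press [(np.float64(0.10035), 5.4), (np.float64(0.10015), 6.6), (np.float64(0.09995), 8.5)] [(np.float64(0.09975), 10.1), (np.float64(0.09965), 10.9), (np.float64(0.09955), 12.0)] hold [11.9, 12.3, 12.1, 12.4, 12.2, 12.4, 12.4, 11.9]
[0.5071 0.0458 0.1003] 0.022199284913736808
[ 0.74  0.14 -0.25] 28.92
collartop 567 z [0.0984 0.1002 0.1017] rect [507.5  47. ] [32.  35.6] 46 circ 506.4 45.8 17.9
gtop 186 z [0.1511 0.1546 0.156 ] rect [506.5  45.8] [14.  13.1] 46 circ 506.3 45.8 7.2
dietop 654 z [0.0877 0.0901 0.092 ] rect [507.   45.7] [44.4 44.1] 49 circ 506.6 45.6 30.6
```

View pics/e.png

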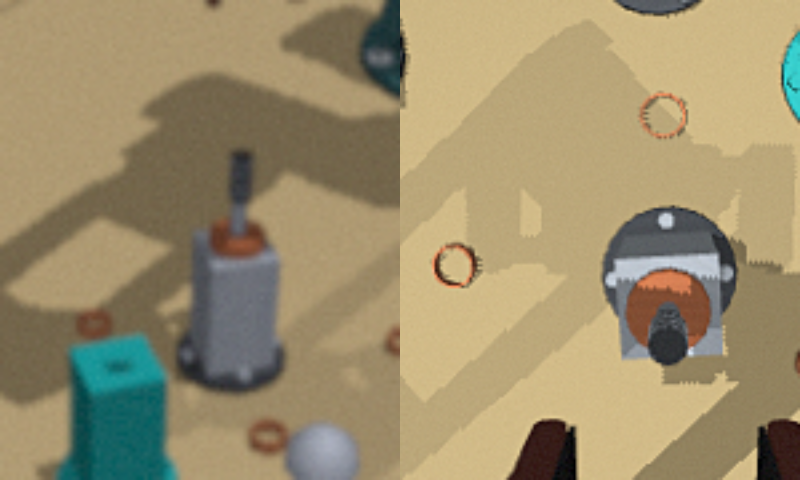

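The gauge stands upright in the bore at (240,180), its top at 0.155 as expected. The collar lies flat on the die, its top at 0.100, and nothing else has moved.

```bash
python3 -c "
from bench import *
print(close_job())"
```

```text
the job is handed in; nothing more can be done
None
```

The job is handed in: the gauge stands on the bottom of the bore (about 70 mm deep, pressed with about 11.5 N), the collar lies flat on the die's top (pressed with about 12 N), and the arm is clear after about 29 s.

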